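# Close the articulator of the blue case and press the bite home

### The arm

A 7-joint arm with a two-finger parallel gripper is mounted at the origin on a cart in front of the work surface, level with it; the furniture and walls round the work are solid. World frame = base frame: x ahead of the robot, y to its left, z up, the work surface at z = 0. Lengths are in m, angles in rad, forces in N, time in s.
With the tool pointing down it reaches from about 0.425 to 0.925 m from the base axis. Payload 6.8 kg.
Tool frame: the origin (TCP) lies midway between the tips of the shut fingers; the grasp point (between the pads) lies r.grip_point_offset behind it (r.grip_point_offset is the distance from the TCP to the grasp point, in m); z points along the fingers, y is the line along which they close (so a half turn about z gives the same grasp; the last joint's range is limited). The gripper opens to 85 mm and grips with 20 to 120 N. Pads are 22 mm wide; open, the fingers measure 114 mm over their backs; the gripper's body (76 mm by 85 mm) begins 54 mm behind the grasp point. The pads swing forward as they close: fully open they stand 13 mm farther back than shut.
Start: joints at [1.241, 0.477, 0.022, 1.555, -0.011, 1.109, -0.083], TCP at [0.148, -0.658, 0.231] pointing down, gripper open.
Joint ranges: [-2.96, 2.96], [-0.34, 2.1], [-1.41, 1.46], [0.24, 2.44], [-1.37, 4.51], [0.17, 1.92], [-2.96, 2.96]. Speed limits (rad/s): [2.39, 2.39, 3.14, 3.14, 3.14, 3.14, 3.14].

### API

Orientations are given as a rotation vector (axis times angle).
In Python, from bench import r gives the robot as it stands. The module is installed in compiled form; this text tells all that it offers.
- The arm moves only by the shell command python3 -m crank 'ROWS' [FORCE]. ROWS is JSON, a list of rows, each a list of 5 numbers: the shift along the world's x, y, z in units of 200 mm (1.0 is 200 mm), then the turn about the world's z in units of 45 degrees (1.0 is 45 degrees), then the opening, from -1 (shut) to 1 (fully open). In form: [[dx, dy, dz, turn, jaw], ...]. A call has 1 to 8 rows; each row shifts and turns the commanded pose from where the row before left it; what a row does not reach is not made up. A row lasts 1/12 s, in which the tool goes at most 41.7 mm and 7.16 degrees, less where a joint would pass 70% of its speed; a pose out of reach is approached as far as the arm can. A call with a number of a shift or a turn outside -1 to 1 is refused whole. A call with a gripper value outside its range is refused whole. The fingers move at their own pace and stop on an object; FORCE is the grip in N (left out, the last holds). Time passes only in rows, so rows that do not move let the fingers close. It gives the time, the measured TCP pose, the force, the opening and the grip force at its end, in the units of the state.
- r.get_obs(): the state, without advancing time (a new reading comes with each control period).
- r.grab_frame(name): name is "scene" or "top" or "wrist"; returns the picture (384x512x3 uint8, blue, green, red); there is no depth.
- r.camera_model(name): a dict with "fx", "fy", "cx", "cy" (pixels), "distortion" ([k1, k2, p1, p2, k3] as OpenCV has them; the pictures are not rectified), "R" (3x3) and "t" (3): a world point X has camera coordinates R X + t. Camera axes: x right, y down, z forward; pixel columns grow to the right and rows downward; lengths in m; the calibration is good to about 2 mm. A picture is of the moment at which its call begins: read the wrist's pose just before it. camera_model takes no time and is no camera call; for the wrist camera it gives the pose at the moment of the call.
- r.hand_in(): hands the job in; it is judged then, once.
The state is a dict: "clock": time; "joints": joint angles; "qvel": joint speeds; "tau": joint torques, N m; "tcp_pos": TCP position; "orientation": TCP orientation; "contact_force": force on the tool from outside, world axes, zero at the start; "moment": the same for the moment, N m; "grip_width": finger opening in m; "gripper_force": force on a finger pad.
Only numpy, scipy, OpenCV 4.12 (cv2) and the standard library are available. Lean on these libraries where they do the work, as an engineer would, in place of code of your own. Each camera call takes 0.05 s, during which the arm holds its last target. There are 200 camera calls.

### The job

Two case pans, a blue one and a yellow one, each hold an articulator whose upper arm has been left raised. With the fingertips only, swing the upper arm of the articulator in the blue pan gently down until it is fully closed, keep pressing lightly for about a second, squarely on the front half of the metal bar along the middle of its top, to seat the bite, then withdraw. Do not lift, tip or shove that articulator, and leave the yellow pan's articulator open and everything else as it is.

Things in the scene. Friction and masses are not known exactly. Their poses are not given: they have to be found in the camera images.
- art_blue: Articulator in the blue pan: small black frame with two cream plaster casts, 90 x 62 x 70 mm closed, 0.6 kg, loose, level on the pan floor. Origin: centre of underside; +x from front to rear hinge, z up; front roughly to the robot. Base plate x -32 to +45 mm, 62 wide, 8 high; two rear posts 70 high at x +37, y +-24; the upper arm turns on a cross pin at x +37, z 64.
- art_blue_upper (a joint): Angle of that articulator's upper arm (rad): 0 fully closed (casts together, arm level, stop), 1.22 wide open (arm steep, front end up, still leaning to the front); starts 0.7 to 1.15. Stiff hinge, stays where it is left; 1 to 3 N square to the arm near its front end moves it. The arm gives slightly: about 3 N per mm at the push point once closed (may then read just below 0).
- bar_blue (a point): Push point on the top face of the 6 mm wide metal bar along the back of that upper arm: 67 mm along the arm from the hinge pin, 6 mm out from the pin's centre line; at (-30, 0, +70) mm of the articulator when closed. Site axes turn with the arm: z out of the bar's top, -x to its front end 15 mm further on, where a thin 55 mm pin stands square to the arm (forward when raised).
- hinge_blue (a point): Middle of the hinge pin of the blue pan's articulator (at +37, 0, +64 mm in its frame); the arm turns about the y axis here.
- art_yellow: The same kind of articulator, in the yellow pan, its arm raised too (up to 150 mm above the bench); to be left as it is. Origin: centre of its underside; +x from its front to its rear hinge.
- bar_yellow (a point): The same point on the bar of the yellow pan's articulator.
- art_yellow_upper (a joint): Angle of the yellow pan's articulator arm (rad), 0 closed, 1.22 open; stays where it is left.
- pan_blue: Blue plastic case pan, 160 x 215 mm (x, y), walls 28 mm high and 5 mm thick with a small rolled rim 6 mm out, floor 5 mm thick, paper job ticket on its front; fixed to the bench. Origin: centre of its underside.
- pan_yellow: Yellow plastic case pan, same sizes; fixed to the bench. Which pan is left or right varies.
- model_blue: Loose pale green plaster tooth model, 48 x 60 x 25 mm, in the blue pan at its right end (-y) beside the articulator; leave alone. Origin: centre of its underside.
- model_yellow: Loose cream plaster tooth model, 48 x 60 x 25 mm, in the yellow pan at its right end beside the articulator; leave alone. Origin: centre of its underside.
Mind the look-alikes: they are no part of the job. Leave any orange or purple look-alike of the art_blue alone.

How it is judged:
On the way:
1. the blue pan's articulator is fully closed (within 0.03 rad) while the fingertips, over the front half of its top bar and centred on it, press with 1 to 25 N for half a second (value of joint art_blue_upper below 0.03 rad and contact force between the fingers and art_blue between 1 and 25 N and y of the grasp point in the frame of art_blue between -0.014 and 0.014 m and x of the grasp point in the frame of art_blue between -0.055 and 0.005 m), for 0.5 s.
At the end, for the whole second after the job is handed in: The blue pan's articulator is closed to within 0.03 rad, upright, at rest and within 20 mm of where it stood; the yellow pan's articulator, still open, and both plaster models are within 10 mm of where they were (value of joint art_blue_upper below 0.03 rad and distance of art_blue from where it was at the start of the episode below 0.02 m and angle between art_blue's own z axis and vertical below 0.05 rad and linear speed of art_blue below 0.02 m/s and value of joint art_yellow_upper above 0.6 rad and distance of each of bar_yellow, art_yellow, model_blue, model_yellow from where it was at the start of the episode below 0.01 m); the robot touches nothing.
It fails at once if the fingers press on the blue pan's articulator with more than 30 N (contact force between the fingers and art_blue above 30 N).
It fails at once if the arm or the gripper's body, not the fingers, pushes on the blue pan's articulator (over 2 N) (contact force between the arm and art_blue above 2 N).
It fails at once if the arm is slammed shut (faster than 4 rad/s) (velocity of joint art_blue_upper below -4 rad/s).
It fails at once if the blue pan's articulator is lifted (20 mm), tipped (0.25 rad) or shoved (30 mm) (height (world z) of art_blue above 0.025 m or angle between art_blue's own z axis and vertical above 0.25 rad or distance of art_blue from where it was at the start of the episode above 0.03 m).
It fails at once if the yellow pan's articulator or its arm, or a plaster model, is moved (15 mm) (distance of any of bar_yellow, art_yellow, model_blue, model_yellow from where it was at the start of the episode above 0.015 m).
It also fails if it takes over 32 s, if anything falls off the work surface, if the arm or the gripper's body presses on something with over 40 N, if the wrist force passes 120 N, or if a joint passes its speed limit or range.

## Working session

There is one attempt and no reset: what is moved stays moved. The work goes in short steps, Python scripts to look and compute and a shell command to move; the robot and the scene stay as the last step left them, time stands still between calls to the robot, and variables do not carry over. Pictures are saved under pics/ and viewed, at most 10 in all, crops included, and the job is handed in when it is done.

```bash
mkdir -p pics; python3 - <<'E'
from bench import r
import cv2,numpy as np
o=r.get_obs()
print({k:np.round(v,3).tolist() for k,v in o.items()}, r.grip_point_offset)
for n in("scene","top"):
    im=r.grab_frame(n); cv2.imwrite(f"pics/{n}0.png",im)
    c=r.camera_model(n); print(n,{k:np.round(v,4).tolist() for k,v in c.items()})
E
```

```text
{'clock': 0.0, 'joints': [1.241, 0.478, 0.022, 1.556, -0.011, 1.109, -0.083], 'qvel': [0.001, -0.0, -0.002, -0.0, -0.002, -0.001, 0.0], 'tau': [-0.001, -59.645, 1.608, -28.12, 0.012, 0.009, -0.0], 'tcp_pos': [0.148, -0.658, 0.23], 'orientation': [-3.12, -0.348, 0.001], 'contact_force': [0.955, 0.519, -0.31], 'moment': [0.002, 0.005, -0.04], 'gripper_force': 0.0, 'grip_width': 0.085} 0.0187
scene {'fx': 349.2656, 'fy': 349.2656, 'cx': 255.8609, 'cy': 193.1525, 'distortion': [-0.0123, 0.0, 0.0, 0.0, 0.0], 'R': [[-0.7585, -0.6517, 0.0018], [-0.3436, 0.3977, -0.8508], [0.5537, -0.6459, -0.5255]], 't': [0.3907, 0.2791, 0.6353]}
top {'fx': 351.6535, 'fy': 351.6535, 'cx': 255.9292, 'cy': 191.8508, 'distortion': [0.0014, 0.0, 0.0, 0.0, 0.0], 'R': [[0.0099, -0.9997, -0.023], [-0.994, -0.0074, -0.1094], [0.1092, 0.0239, -0.9937]], 't': [-0.0586, 0.5504, 0.8739]}
```

View pics/scene0.png

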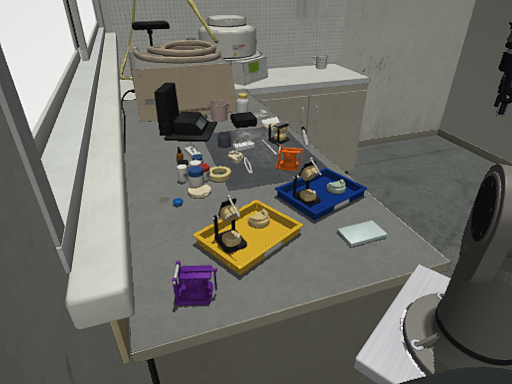

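View pics/top0.png

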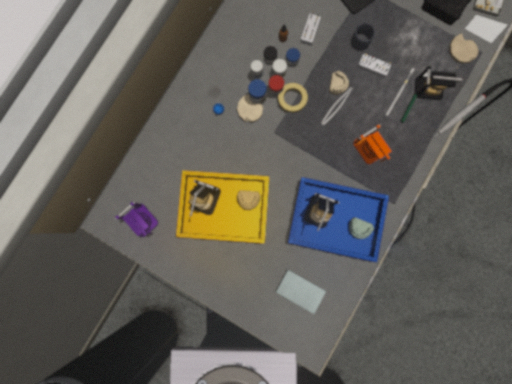

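The blue pan is at about (338,220) in the top view with its articulator at (320,210), and the yellow one is to its left at (223,207). In the scene view the blue articulator is at about (308,185). I'll enlarge both views of it.

```bash
cat > h.py <<'E'
import cv2,numpy as np
from bench import r
def cam(n):
    c=r.camera_model(n); K=np.array([[c["fx"],0,c["cx"]],[0,c["fy"],c["cy"]],[0,0,1]]); return K,np.array(c["distortion"]),np.array(c["R"]),np.array(c["t"])
def ray(n,uv):
    K,d,R,t=cam(n); p=cv2.undistortPoints(np.array([[uv]],float),K,d)[0,0]
    v=R.T@np.array([p[0],p[1],1]); return -R.T@t,v/np.linalg.norm(v)
def onz(n,uv,z):
    o,v=ray(n,uv); return o+v*(z-o[2])/v[2]
def tri(*nu):
    A=np.zeros((3,3));b=np.zeros(3);L=[ray(n,u) for n,u in nu]
    for o,v in L: P=np.eye(3)-np.outer(v,v);A+=P;b+=P@o
    X=np.linalg.solve(A,b); return X,[np.linalg.norm((np.eye(3)-np.outer(v,v))@(X-o)) for o,v in L]
def proj(n,X):
    K,d,R,t=cam(n); return cv2.projectPoints(np.atleast_2d(np.array(X,float)),cv2.Rodrigues(R)[0],t,K,d)[0][:,0]
E
python3 - <<'E'
from h import *
T=cv2.imread("pics/top0.png");S=cv2.imread("pics/scene0.png")
a=cv2.resize(T[170:270,280:400],None,fx=6,fy=6,interpolation=cv2.INTER_CUBIC)
b=cv2.resize(S[150:225,265:375],None,fx=7,fy=7,interpolation=cv2.INTER_CUBIC)
cv2.imwrite("pics/topc.png",a[:600]);cv2.imwrite("pics/scc.png",b)
# pans
for nm,lo,hi in(("blue",(105,120,40),(125,255,255)),("yellow",(20,150,80),(32,255,255))):
    m=cv2.inRange(cv2.cvtColor(T,cv2.COLOR_BGR2HSV),lo,hi)
    c=max(cv2.findContours(m,0,2)[0],key=cv2.contourArea)
    box=cv2.boxPoints(cv2.minAreaRect(c)); w=np.array([onz("top",p,.026) for p in box])
    print(nm,box.round(1).tolist(),w.round(3).tolist(),w.mean(0).round(3))
E
```

```text
blue [[287.29998779296875, 243.60000610351562], [300.8999938964844, 177.0], [389.6000061035156, 195.10000610351562], [376.0, 261.70001220703125]] [[0.42, -0.135, 0.026], [0.591, -0.17, 0.026], [0.545, -0.395, 0.026], [0.378, -0.356, 0.026]] [ 0.483 -0.264  0.026]
yellow [[175.60000610351562, 236.6999969482422], [180.60000610351562, 169.5], [268.79998779296875, 176.0], [263.8999938964844, 243.3000030517578]] [[0.434, 0.151, 0.026], [0.609, 0.144, 0.026], [0.593, -0.087, 0.026], [0.42, -0.075, 0.026]] [0.514 0.033 0.026]
```

View pics/topc.png

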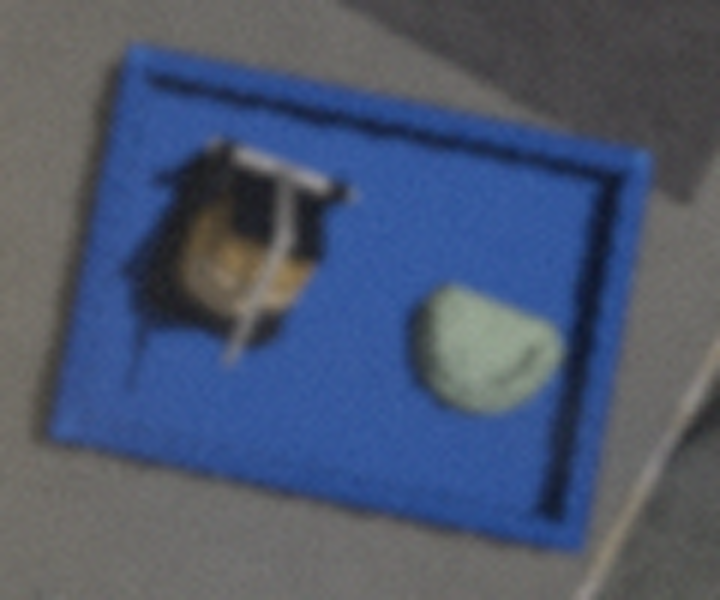

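View pics/scc.png

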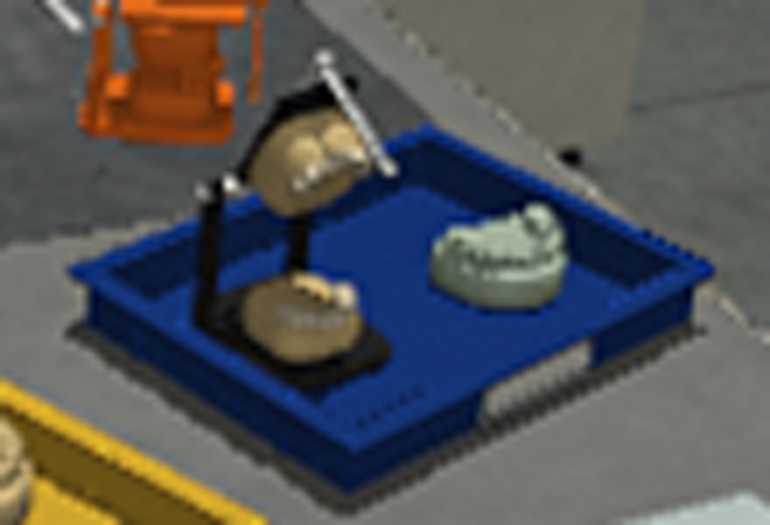

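```bash
python3 - <<'E'
from h import *
tp=lambda x,y:("top",(280+(x+.5)/6-.5,170+(y+.5)/6-.5)); sp=lambda x,y:("scene",(265+(x+.5)/7-.5,150+(y+.5)/7-.5))
L=onz(*tp(215,143),.069);R=onz(*tp(350,193),.069); print("hinge ends",L.round(3),R.round(3),np.linalg.norm(L-R))
H=onz(*tp(282,172),.069)
d=(R-L)/np.linalg.norm(R-L); ex=np.array([-d[1],d[0],0]); print("H",H.round(4),(L+R).round(4)/2,"yaw deg",np.degrees(np.arctan2(ex[1],ex[0])))
tip,e=tri(tp(230,362),sp(393,172)); base,e2=tri(tp(287,237),sp(325,60)); print("tip",tip.round(4),np.round(e,4),"base",base.round(4),np.round(e2,4),np.linalg.norm(tip-base))
v=base-H; print("base in art: x,y,z",v@ex,v@-d,v[2],"angle",np.degrees(np.arctan2(v[2],-v@ex)))
w=tip-base; print("pin in art",w@ex,w@-d,w[2])
hs=tri(tp(215,143),sp(203,190)); print("hinge L tri",hs)
print("scene hinge ends",((proj("scene",[L,H,R])-[265,150])*7).round(0))
E
```

```text
hinge ends [ 0.544 -0.2    0.069] [ 0.524 -0.255  0.069] 0.05797294337515424
H [ 0.5322 -0.2274  0.069 ] [ 0.5338  -0.22755  0.069  ] yaw deg -20.178904998044107
tip [ 0.4541 -0.1996  0.1126] [0.0011 0.0011] base [ 0.5001 -0.2171  0.14  ] [0.0014 0.0014] 0.05637670758248517
base in art: x,y,z -0.033641646545419235 -0.0014540846433529226 0.07101627605969604 angle 64.65227035930951
pin in art -0.04927300607601497 0.0006186338177004772 -0.027388342817221162
hinge L tri (array([ 0.54261526, -0.20044612,  0.07213699]), [np.float64(0.0010428798162577051), np.float64(0.0010428798162577945)])
scene hinge ends [[195. 193.]
 [254. 178.]
 [306. 161.]]
```

The articulator is at yaw about -20°, with the hinge at about (0.533, -0.228, 0.069) and the arm open about 1.06 rad. I'll shut the fingers, go over the hinge and line up.

```bash
python3 -m crank '[[0.09,0.1,0,-0.1,-1],[0.09,0.1,0,-0.1,-1],[0.09,0.1,0,-0.1,-1],[0.09,0.1,0,-0.1,-1],[0.09,0.1,0,-0.1,-1],[0.09,0.1,0,-0.1,-1],[0.09,0.1,0,-0.13,-1]]' 20; python3 -m crank '[[0.09,0.1,0,0,-1],[0.09,0.1,0,0,-1],[0.09,0.1,0,0,-1],[0.09,0.1,0,0,-1],[0.09,0.1,0,0,-1],[0.09,0.1,0,0,-1],[0.09,0.1,0,0,-1],[0,0,0,0,-1]]'
```

```text
clock: 0.68
tcp_pos: [0.2751, -0.5171, 0.2309]
orientation: [-3.092, 0.555, 0.001]
contact_force: [1.2, 1.0, -0.1]
grip_width: 0.0008
gripper_force: 0.0
clock: 1.35
tcp_pos: [0.4049, -0.3731, 0.231]
orientation: [-3.092, 0.536, -0.002]
contact_force: [-0.3, 0.3, -0.6]
grip_width: -0.0004
gripper_force: 0.0
```

```bash
python3 -m crank '[[0.09,0.104,0,0,-1],[0.09,0.104,0,0,-1],[0.09,0.104,0,0,-1],[0.09,0.104,0,0,-1],[0.09,0.104,0,0,-1],[0.09,0.104,0,0,-1],[0.1,0.104,0,0,-1],[0,0,0,0,-1]]'; python3 - <<'E'
from h import *
o=r.get_obs(); print(o["tcp_pos"].round(4) if hasattr(o["tcp_pos"],"round") else o["tcp_pos"])
W=r.grab_frame("wrist"); P=o["tcp_pos"]
cv2.imwrite("pics/w1.png",W)
H=np.array([.533,-.2275,.069]);f=np.array([-.9386,.345,0])
k=np.array([0,0,1.]);th=1.06
a=np.cos(th)*f+np.sin(th)*k;n=-np.sin(th)*f+np.cos(th)*k
y=np.array([.345,.9386,0])
print(proj("wrist",[H,H+.024*y,H-.024*y,H+.082*a+.006*n,H+.067*a+.006*n,P]).round(0).tolist())
E
```

```text
clock: 2.02
tcp_pos: [0.5324, -0.2269, 0.231]
orientation: [-3.092, 0.536, -0.002]
contact_force: [0.6, 0.9, -0.2]
grip_width: 0.0001
gripper_force: 0.0
[ 0.5324 -0.2269  0.231 ]
[[253.0, 176.0], [231.0, 175.0], [274.0, 176.0], [251.0, 232.0], [252.0, 219.0], [248.0, 243.0]]
```

View pics/w1.png

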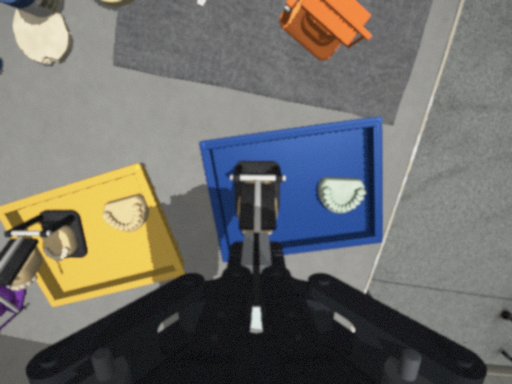

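The wrist view shows the blue hinge pin from (233,178) to (285,179). The bar runs down column 258 and the shut fingers are centred at about column 257, so they are in line. Next I descend behind the raised arm.

```bash
python3 -m crank '[[0,0,-0.1,0,-1],[0,0,-0.1,0,-1],[0,0,-0.1,0,-1],[0,0,-0.1,0,-1],[0,0,-0.05,0,-1],[0,0,0,0,-1]]'; python3 - <<'E'
from h import *
o=r.get_obs()
W=r.grab_frame("wrist");S=r.grab_frame("scene")
H=np.array([.533,-.2275,.069]);y=np.array([.345,.9386,0])
print(proj("wrist",[H,H+.029*y,H-.029*y,o["tcp_pos"]]).round(0).tolist())
a=cv2.resize(W[100:300,180:340],None,fx=3,fy=3,interpolation=cv2.INTER_CUBIC)
b=cv2.resize(S[120:220,280:340],None,fx=5,fy=6,interpolation=cv2.INTER_CUBIC)
cv2.imwrite("pics/m2.png",np.hstack([a,b]))
E
```

```text
clock: 2.57
tcp_pos: [0.5261, -0.2333, 0.1388]
orientation: [-3.093, 0.551, 0.008]
contact_force: [0.1, -0.6, 0.1]
grip_width: 0.0002
gripper_force: 0.0
[[246.0, 200.0], [210.0, 200.0], [281.0, 200.0], [255.0, 246.0]]
```

View pics/m2.png

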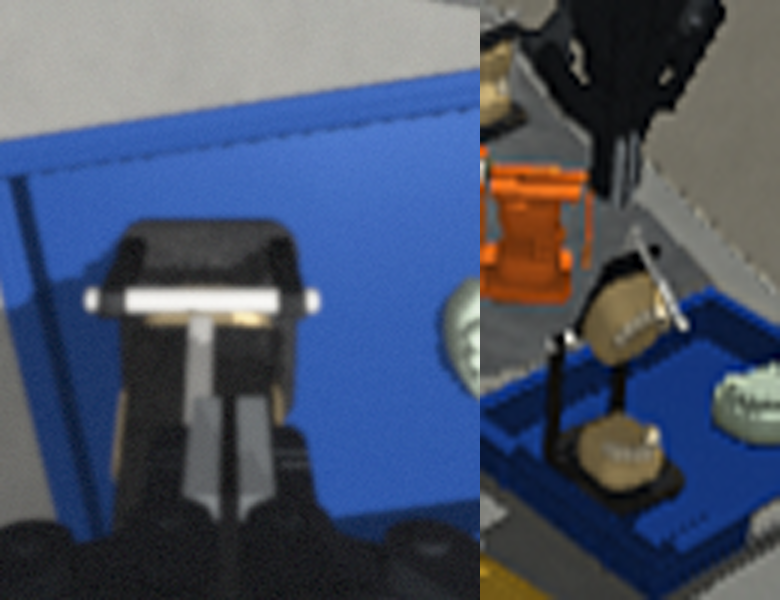

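The hinge centre (column 247) matches the prediction, but the fingers (column 256) drifted about 8 mm sideways on the way down. I'll correct that.

```bash
python3 -m crank '[[0.01,0.015,0,0,-1],[0.015,0.015,0,0,-1],[0,0,0,0,-1],[0,0,0,0,-1]]'
```

```text
clock: 3.0
tcp_pos: [0.5343, -0.2265, 0.1421]
orientation: [3.093, -0.548, 0.002]
contact_force: [-0.3, -0.1, 0.4]
grip_width: -0.0001
gripper_force: 0.0
```

```bash
python3 -m crank '[[0,0,-0.05,0,-1],[0,0,-0.05,0,-1],[0,0,0,0,-1],[-0.015,0.0055,0,0,-1],[-0.015,0.0055,0,0,-1],[-0.015,0.0055,0,0,-1],[-0.015,0.0055,0,0,-1],[0,0,0,0,-1]]'
```

```text
clock: 3.67
tcp_pos: [0.5211, -0.2224, 0.1216]
orientation: [3.093, -0.549, 0.001]
contact_force: [0.4, 0.9, 1.1]
grip_width: 0.0001
gripper_force: 0.1
```

```bash
python3 -m crank '[[-0.012,0.0044,-0.004,0,-1],[-0.012,0.0044,-0.004,0,-1],[-0.012,0.0044,-0.004,0,-1],[-0.012,0.0044,-0.004,0,-1]]'; python3 -m crank '[[-0.011,0.004,-0.007,0,-1],[-0.011,0.004,-0.007,0,-1],[-0.011,0.004,-0.007,0,-1],[-0.011,0.004,-0.007,0,-1],[0,0,0,0,-1]]'; python3 - <<'E'
from h import *
o=r.get_obs();P=np.array(o["tcp_pos"])
W=r.grab_frame("wrist");S=r.grab_frame("scene")
H=np.array([.533,-.2275,.069]);y=np.array([.345,.9386,0]);f=np.array([-.9386,.345,0])
print("F",(P-H)@f,"lat",(P-H)@y,"Z",P[2]);print(proj("wrist",[H,P]).round(0).tolist())
a=cv2.resize(W[100:300,180:340],None,fx=2.5,fy=3,interpolation=cv2.INTER_CUBIC)
b=cv2.resize(S[130:215,275:340],None,fx=6,fy=7,interpolation=cv2.INTER_CUBIC)[:595]
cv2.imwrite("pics/m3.png",np.hstack([a[:595],b]))
E
```

```text
clock: 4.0
tcp_pos: [0.5119, -0.2189, 0.1182]
orientation: [3.093, -0.549, 0.001]
contact_force: [1.4, -0.5, 0.5]
grip_width: 0.0002
gripper_force: 0.5
clock: 4.42
tcp_pos: [0.5022, -0.2155, 0.1121]
orientation: [-3.093, 0.549, 0.002]
contact_force: [-0.7, 0.2, -0.2]
grip_width: -0.0002
gripper_force: 0.2
F 0.03303935156817808 lat 0.0006619082471822774 Z 0.11206748565269196
[[255.0, 172.0], [254.0, 245.0]]
```

View pics/m3.png

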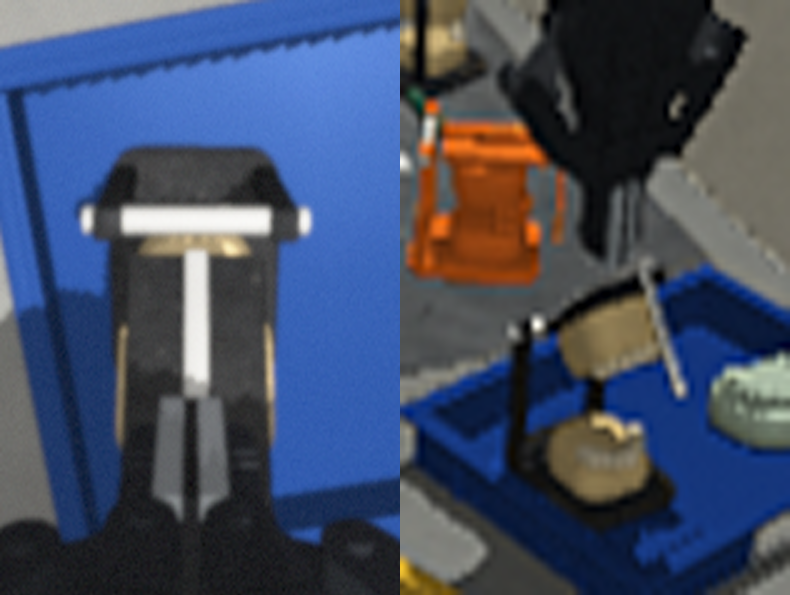

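The upper arm is following down, with the fingers centred on the bar (columns 195 and 193 in the crop) and the articulator unmoved. I'll carry on along the arc.

```bash
python3 -m crank '[[-0.01,0.004,-0.009,0,-1],[-0.01,0.004,-0.009,0,-1],[-0.01,0.004,-0.009,0,-1],[-0.01,0.004,-0.009,0,-1]]'; python3 -m crank '[[-0.01,0.0035,-0.011,0,-1],[-0.01,0.0035,-0.011,0,-1],[-0.01,0.0035,-0.011,0,-1],[-0.01,0.0035,-0.011,0,-1]]'; python3 -m crank '[[-0.008,0.003,-0.013,0,-1],[-0.008,0.003,-0.013,0,-1],[-0.008,0.003,-0.013,0,-1],[-0.008,0.003,-0.013,0,-1],[0,0,0,0,-1]]'
```

```text
clock: 4.85
tcp_pos: [0.495, -0.2125, 0.1052]
orientation: [3.093, -0.549, 0.0]
contact_force: [1.1, -1.0, -0.4]
grip_width: 0.0003
gripper_force: 0.5
clock: 5.18
tcp_pos: [0.4868, -0.2096, 0.0962]
orientation: [-3.093, 0.549, 0.0]
contact_force: [1.1, 0.0, 0.1]
grip_width: 0.0
gripper_force: 0.4
clock: 5.6
tcp_pos: [0.4798, -0.2071, 0.0854]
orientation: [-3.093, 0.549, 0.002]
contact_force: [0.5, 0.4, 0.2]
grip_width: -0.0001
gripper_force: 0.1
```

```bash
python3 -m crank '[[-0.005,0.002,-0.01,0,-1],[-0.005,0.002,-0.01,0,-1],[-0.005,0.002,-0.01,0,-1],[-0.005,0.002,-0.01,0,-1],[0,0,0,0,-1]]'; python3 -m crank '[[0,0,-0.005,0,-1],[0,0,-0.005,0,-1],[0,0,0,0,-1]]';  python3 -m crank '[[0,0,-0.005,0,-1],[0,0,0,0,-1]]'
```

```text
clock: 6.02
tcp_pos: [0.4762, -0.2055, 0.0777]
orientation: [-3.093, 0.549, 0.001]
contact_force: [0.8, -0.9, 0.1]
grip_width: 0.0
gripper_force: 0.1
clock: 6.27
tcp_pos: [0.4765, -0.2057, 0.0759]
orientation: [-3.093, 0.549, 0.001]
contact_force: [-0.5, 0.5, 0.7]
grip_width: 0.0003
gripper_force: 0.2
clock: 6.43
tcp_pos: [0.4767, -0.2057, 0.075]
orientation: [-3.093, 0.549, 0.0]
contact_force: [-0.4, -0.1, 1.0]
grip_width: 0.0
gripper_force: 0.2
```

```bash
python3 -m crank '[[0,0,-0.005,0,-1],[0,0,0,0,-1]]'; python3 -m crank '[[0,0,-0.005,0,-1],[0,0,0,0,-1]]';  python3 -m crank '[[0,0,-0.004,0,-1],[0,0,0,0,-1]]'
```

```text
clock: 6.6
tcp_pos: [0.4767, -0.2058, 0.0741]
orientation: [3.093, -0.549, 0.0]
contact_force: [-1.1, 0.3, 2.2]
grip_width: 0.0002
gripper_force: 1.2
clock: 6.77
tcp_pos: [0.4767, -0.2058, 0.0732]
orientation: [3.093, -0.549, -0.0]
contact_force: [-2.4, 0.4, 4.6]
grip_width: -0.0002
gripper_force: 2.5
clock: 6.93
tcp_pos: [0.4766, -0.2058, 0.0725]
orientation: [3.093, -0.549, -0.0]
contact_force: [-2.7, 0.7, 7.2]
grip_width: -0.0
gripper_force: 3.5
```

The force now rises at about 3 N/mm, so the arm is on its stop. I'll hold the press for a little over a second.

```bash
python3 -m crank '[[0,0,-0.002,0,-1],[0,0,0,0,-1],[0,0,0,0,-1],[0,0,0,0,-1],[0,0,0,0,-1],[0,0,0,0,-1],[0,0,0,0,-1],[0,0,0,0,-1]]'; python3 -m crank '[[0,0,0,0,-1],[0,0,0,0,-1],[0,0,0,0,-1],[0,0,0,0,-1],[0,0,0,0,-1],[0,0,0,0,-1],[0,0,0,0,-1],[0,0,0,0,-1]]'; python3 - <<'E'
from h import *
W=r.grab_frame("wrist");S=r.grab_frame("scene")
a=cv2.resize(W[100:300,180:340],None,fx=2.5,fy=3,interpolation=cv2.INTER_CUBIC)
b=cv2.resize(S[130:215,275:340],None,fx=6,fy=7,interpolation=cv2.INTER_CUBIC)[:595]
cv2.imwrite("pics/m4.png",np.hstack([a[:595],b]))
E
```

```text
clock: 7.6
tcp_pos: [0.4767, -0.2058, 0.0723]
orientation: [3.093, -0.55, -0.0]
contact_force: [-2.9, 1.2, 7.3]
grip_width: -0.0001
gripper_force: 3.8
clock: 8.27
tcp_pos: [0.4767, -0.2058, 0.0723]
orientation: [3.093, -0.55, -0.0]
contact_force: [-3.6, 1.1, 6.7]
grip_width: 0.0003
gripper_force: 3.8
```

View pics/m4.png

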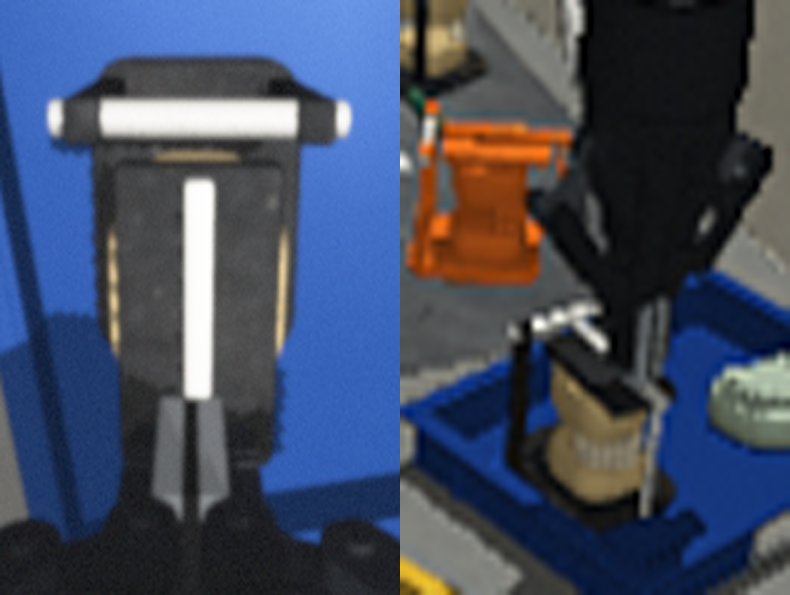

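The arm is closed with its casts together. The fingers are centred on the bar (crop column 195) and held about 7 N for over a second. Withdrawing now.

```bash
python3 -m crank '[[0,0,0.01,0,-1],[0,0,0.02,0,-1],[0,0,0.05,0,-1],[0,0,0.1,0,-1],[0,0,0.15,0,-1],[0,0,0.15,0,-1],[0,0,0.15,0,-1],[0,0,0.1,0,-1]]'; python3 -m crank '[[0,0,0,0,-1],[0,0,0,0,-1],[0,0,0,0,-1],[0,0,0,0,-1]]'; python3 - <<'E'
from h import *
W=r.grab_frame("wrist");S=r.grab_frame("scene")
H=np.array([.533,-.2275,.069]);y=np.array([.345,.9386,0])
print(((proj("wrist",[H,H+.029*y,H-.029*y])-[130,50])*[2,2.3]).round(0).tolist())
a=cv2.resize(W[50:300,130:330],None,fx=2,fy=2.3)
b=cv2.resize(S[130:260,190:350],None,fx=2.4,fy=4.4)
cv2.imwrite("pics/m5.png",np.hstack([a[:570],b[:570]]))
E
```

```text
clock: 9.03
tcp_pos: [0.4776, -0.206, 0.2215]
orientation: [3.093, -0.549, 0.006]
contact_force: [0.4, -0.6, -0.3]
grip_width: 0.0002
gripper_force: 0.0
clock: 9.37
tcp_pos: [0.4758, -0.2055, 0.2168]
orientation: [-3.093, 0.549, 0.004]
contact_force: [-0.5, 0.4, -0.5]
grip_width: -0.0003
gripper_force: 0.0
[[251.0, 165.0], [195.0, 165.0], [308.0, 166.0]]
```

View pics/m5.png

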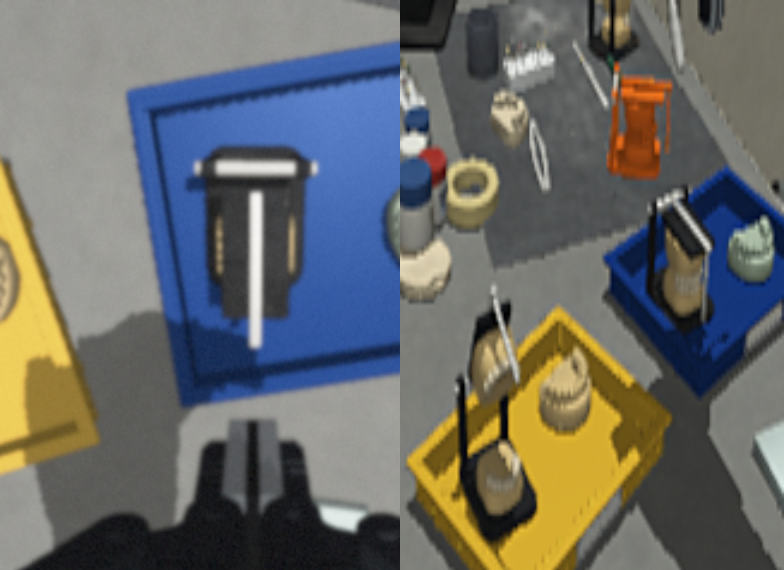

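The blue articulator is closed and upright, with its hinge at crop pixel (255,168) against a predicted (251,165). The yellow one is still open, and the robot is clear of everything.

```bash
python3 -c "
from bench import r
print(r.hand_in())"
```

```text
the job is handed in; nothing more can be done
None
```

I closed the blue pan's articulator, pressed on the middle of its bar with about 7 N for a little over a second, and withdrew; the last picture showed the yellow one still open and nothing else visibly moved. The job is handed in, but no verdict came back.

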